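# Tip the marker out of the long tube and lay it in the desk tray

### The arm

A 6-joint arm with a two-finger parallel gripper is mounted at the origin on a cart in front of the work surface, level with it; the furniture and walls round the work are solid. World frame = base frame: x ahead of the robot, y to its left, z up, the work surface at z = 0. Lengths are in m, angles in degrees, forces in N, time in s.
With the tool pointing down it reaches from about 0.4 to 0.825 m from the base axis. Payload 7 kg.
Tool frame: the origin (TCP) lies midway between the tips of the shut fingers; the grasp point (between the pads) lies 19 mm behind it; z points along the fingers, y is the direction in which the jaws open and shut (so a half turn about z gives the same grasp; the last joint's range is limited). The gripper opens to 88 mm and grips with 3 to 60 N. Pads are 19 mm wide; open, the fingers measure 130 mm over their backs; the gripper's body (78 mm by 193 mm) begins 47 mm behind the grasp point.
Start: joints at [84.173, 20.546, 0.682, 0, -70.136, -16.507], TCP at [0.257, 0.624, 0.196] pointing down, gripper open.
Joint ranges: [-176.03, 176.03], [-82.01, 121.73], [-58.28, 71.71], [-173.87, 95.51], [-174.79, -0.11], [-173.66, 173.66]. Speed limits (degrees/s): [136.94, 136.94, 172.46, 180, 180, 180].

### API

Orientations are given as [roll, pitch, yaw] about the fixed x, y, z axes, in that order (R = Rz(yaw) Ry(pitch) Rx(roll)).
In Python, from plant import sensors, viewer, r gives the robot as it stands. The module is installed in compiled form; this text tells all that it offers.
- The arm moves only by the shell command python3 -m handwheel 'ROWS' [OPENING] [FORCE]. ROWS is JSON, one flat list of numbers, 6 for each row, row after row: the shift along the world's x, y, z in cm, then the turn, a rotation vector about the world's x, y, z in rad. In form: [tx, ty, tz, wx, wy, wz, tx, ty, tz, wx, wy, wz, ...]. A call has 1 to 8 rows; each row is the pose to reach, as a shift and turn from the pose measured when the call began; what a row does not reach only later rows make up. A row lasts 1/10 s, in which the tool goes at most 50 mm and 8.59 degrees, less where a joint would pass 70% of its speed; a pose out of reach is approached as far as the arm can. A call with a gripper value outside its range is refused whole. OPENING is the closure in counts, from 0 (fully open) to 255 (shut), set as the call begins (- or left out, the last holds). The fingers move at their own pace and stop on an object; FORCE is the grip in N (left out, the last holds). Time passes only in rows, so rows that repeat a pose let the fingers close. It gives the time, the measured TCP pose, the force and the opening at its end, in the units of the state.
- sensors.get_state(): the state, without advancing time (a new reading comes with each control period).
- viewer.capture(name): name is "side" or "top" or "wrist"; returns a dict with "img" (400x640x3 uint8, red, green, blue), "camera_matrix" (3x3 intrinsics, pixels), "k1" (the pictures are not rectified: a ray, as slopes to the right and down, at radius r is drawn at 1 + k1 r^2 times it, then the intrinsics apply), "camera_from_world" (4x4, takes a point from world to camera coordinates); the wrist camera has in their place "mount" (4x4, takes a point from camera to tool coordinates, whose origin is the TCP and whose axes are the flange's). Camera axes: x right, y down, z forward; pixel columns grow to the right and rows downward; lengths in m; the calibration is good to about 2 mm. A picture is of the moment at which its call begins: read the wrist's pose just before it. There is no depth.
- r.close_job(): hands the job in, once; it reports no verdict.
The state is a dict: "time_s": time; "joints": joint angles; "qd": joint speeds; "joint_torque": joint torques, N m; "tcp_pos": TCP position; "eef_rot": TCP orientation; "contact_force": force on the tool from outside, world axes, zero at the start; "moment": the same for the moment, N m; "gripper_width": finger opening in m.
Only numpy, scipy, OpenCV 4.12 (cv2) and the standard library are available. Lean on these libraries where they do the work, as an engineer would, in place of code of your own. Each camera call takes 0.05 s, during which the arm holds its last target.

### The job

The black marker is hidden inside the longer of the two tilting tubes on the desk. Tip that tube mouth-down so that the marker slides out against the lip by itself, then take the marker by its exposed end, draw it out and lay it flat in the free half of the black desk tray. Leave the short tube level as it is.

Things in the scene. Friction and masses are not known exactly. Their poses are not given: they have to be found in the camera images.
- long_tube_pivot (a point): Hinge point of the LONG square aluminium tube, on its centre line, 130 mm above the desk; turns with the tube. x runs along the tube to its closed end, the mouth looks along -x (to the robot); y is the hinge axis. Tube 150 mm long (x -75 to +75), 28 wide, 38 high; bore 22 wide, 32 high, its floor at z = -16 mm. Stand fixed to the desk, left or right of the short one.
- long_tube_lip (a point): Front end of the long tube's tongue at bore-floor level (139 mm from the hinge point, 16 mm below the centre line). The tongue, 10 mm wide, carries the bore floor 64 mm on beyond the mouth and ends in an upturned lip, 6 mm high, that stops the marker. Floor and tongue are slippery: the marker slides once the tube is tilted more than about 10 degrees.
- long_tube_pad (a point): Centre of the top face of the ribbed black rubber thumb pad (26 x 22 mm) on top of the long tube near its mouth, 59 mm from the hinge axis towards the mouth and 21 mm above the tube's centre line: press down here to tip the tube.
- long_tube (a joint): Tilt of the long tube in rad: 0 level (start), grows as the mouth goes down, stop at 0.45. The hinge is stiff with friction (about 0.1 N m, that is about 2 N at the pad) and stays where it is left.
- short_tube_pivot (a point): The same point of the SHORT tube (90 mm long, tongue 44 mm, otherwise built alike, empty), 130 mm above the desk, same axes. To be left alone.
- short_tube (a joint): Tilt of the short tube in rad: 0 level; it should stay so.
- marker_center (a point): Centre of the black felt marker, 138 mm long, 18 mm thick (16 mm across the grip); does not roll. Its y axis runs along its length, z is up as it lies. It starts inside the long tube, its front end 4 to 10 mm behind the mouth; once slid out, it rests against the lip with about 60 mm exposed over the tongue. To clear the lip, lift it about 10 mm (the bore has room), then pull.
- desk_tray: Shallow black tray, loose, 200 mm (its x) by 300 mm (its y) outside, floor 3 mm thick, rims 3 mm thick and 16 mm high; origin under its centre. A padlock and a binder clip lie in its half towards its +y; the half towards its -y (to the robot's right) is free.
- tray_spot (a point): Point on the tray floor in the middle of its free half (tray x = 0, y = -65 mm). A big fixed monitor (screen 180 to 510 mm above the desk, from about x 0.22, y -0.24 to x 0.49, y 0.22 m) stands between the robot's right side and the tubes and tray on its left: raise the arm over it when swinging across.

How it is judged (in metres and radians):
On the way, in this order (a step that is already met when the one before it is completed fails the run):
1. the long tube is tipped mouth-down and the marker has slid out against the lip, untouched (value of joint long_tube above 0.15 rad and x of marker_center in the frame of long_tube_pivot below -0.052 m and contact force between the fingers and marker below 0.2 N), for 0.2 s.
2. the marker is gripped by its exposed end while its rear is still in the tube (contact force between the fingers and marker above 1 N and x of marker_center in the frame of long_tube_pivot above -0.1 m), for 0.1 s.
At the end, for the whole second after the job is handed in: The marker lies released and still, flat (within 4 degrees) on the floor of the desk tray, wholly inside the rims in the half that was free (its centre less than 40 mm past the tray's middle towards the padlock); the short tube is still level within 8 degrees (x of marker_center in the frame of desk_tray between -0.095 and 0.095 m and y of marker_center in the frame of desk_tray between -0.145 and 0.04 m and z of marker_center in the frame of desk_tray below 0.017 m and angle between marker_center's own y axis and vertical between 1.5 and 1.64 rad and linear speed of marker below 0.02 m/s and value of joint short_tube below 0.15 rad); the robot touches nothing.
It fails at once if the short tube was tipped (value of joint short_tube above 0.15 rad).
It also fails if it takes over 58 s, if anything falls off the work surface, if the arm or the gripper's body presses on something with over 40 N, if the wrist force passes 120 N, or if a joint passes its speed limit or range.

## Working session

There is one attempt and no reset: what is moved stays moved. The work goes in short steps, Python scripts to look and compute and a shell command to move; the robot and the scene stay as the last step left them, time stands still between calls to the robot, and variables do not carry over. Pictures are saved under pics/ and viewed, and the job is handed in when it is done.

```bash
mkdir -p pics; ls
python3 - <<'E'
from plant import sensors, viewer, r
import cv2,json
s=sensors.get_state(); print(s)
for n in ["side","top","wrist"]:
    c=viewer.capture(n); cv2.imwrite(f"pics/{n}0.png",c["img"][:,:,::-1])
    print(n,{k:(v.tolist() if hasattr(v,'tolist') else v) for k,v in c.items() if k!="img"})
E
```

```text
pics
{'time_s': 0.0, 'joints': array([ 8.41715889e+01,  2.05911024e+01,  6.33020963e-01, -1.99593568e-02,
       -7.01375617e+01, -1.65078227e+01]), 'qd': array([-0.06496817, -0.0521208 ,  0.10244654, -0.04209779, -0.1289918 ,
       -0.04253305]), 'joint_torque': array([ 4.19389371e-04, -5.82715809e+01,  2.93070495e+01,  6.99703753e+00,
        6.97188894e-03, -1.59509377e-04]), 'tcp_pos': array([0.25634085, 0.62382734, 0.1955213 ]), 'eef_rot': array([ 1.79902967e+02, -9.18958350e-03, -2.23430231e+01]), 'contact_force': array([ 0.33262235, -0.63180131, -0.30839003]), 'moment': array([0.02737421, 0.00977891, 0.03403123]), 'gripper_width': 0.08779769205513045}
side {'camera_matrix': [[515.9432917841618, 0.0, 321.8891770058987], [0.0, 515.9432917841618, 192.0902199696064], [0.0, 0.0, 1.0]], 'k1': -0.06637273330674788, 'camera_from_world': [[-0.7376125083437766, 0.6751777484463839, 0.00792436355004359, 0.110465616403486], [0.47021722321051806, 0.5220506688584301, -0.7115889699402707, -0.3710309487355907], [-0.48458595783513125, -0.5211507528031953, -0.7025513093872016, 1.460545709678088
[... 259 characters left out ...]
6331727132933075, 0.3638042052769474], [-0.9975109508553182, -0.007285075018330774, -0.0701343753497272, 0.4963606810639597], [0.07035196123655503, -0.035908586053040106, -0.9968757068952185, 0.9533898912360788], [0.0, 0.0, 0.0, 1.0]]}
wrist {'camera_matrix': [[315.1245988169479, 0.0, 315.0857765765066], [0.0, 315.1245988169479, 194.45157869943824], [0.0, 0.0, 1.0]], 'k1': -0.002246894558409806, 'mount': [[0.0010164762534808807, -0.960893113334862, -0.27691766198937434, 0.07472648877861067], [0.9999991621771862, 0.0011986781887188876, -0.0004886875536161249, -6.897608519595977e-05], [0.000801511666339948, -0.27691693324214606, 0.9608935267046048, -0.18758901280637755], [0.0, 0.0, 0.0, 1.0]]}
```

View pics/side0.png

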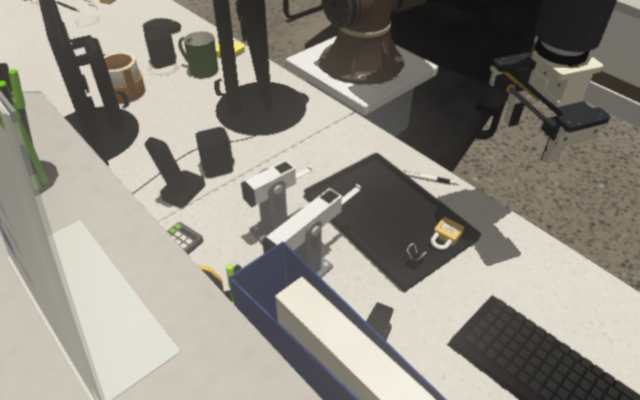

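View pics/top0.png

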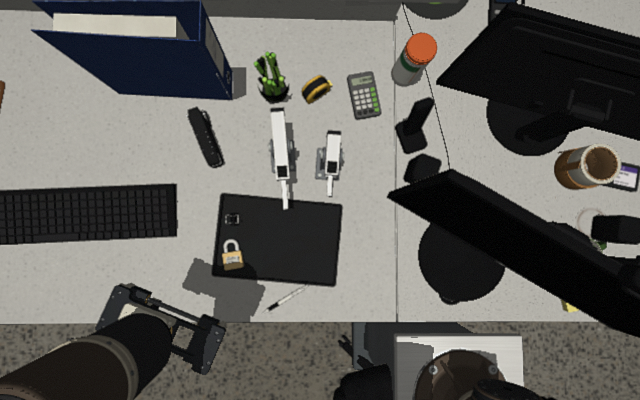

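View pics/wrist0.png

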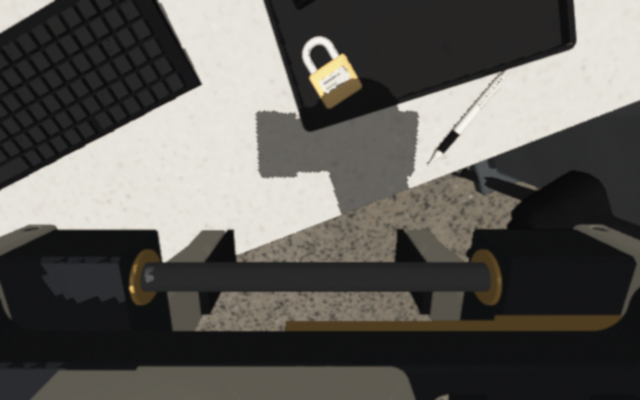

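Run:
```python
import cv2
a=cv2.imread("pics/top0.png")[90:220,225:365]; b=cv2.imread("pics/side0.png")[145:275,230:380]
cv2.imwrite("pics/topz.png",cv2.resize(a,None,fx=5,fy=4.5,interpolation=cv2.INTER_CUBIC) if 0 else cv2.resize(a,None,fx=4.5,fy=4.5,interpolation=cv2.INTER_CUBIC))
cv2.imwrite("pics/sidez.png",cv2.resize(b,None,fx=4.5,fy=4.5,interpolation=cv2.INTER_CUBIC))
```

```text
(no output)
```

View pics/topz.png

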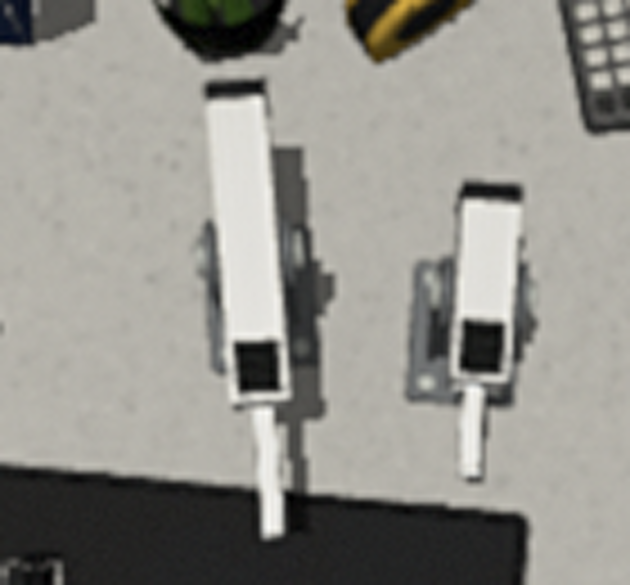

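View pics/sidez.png

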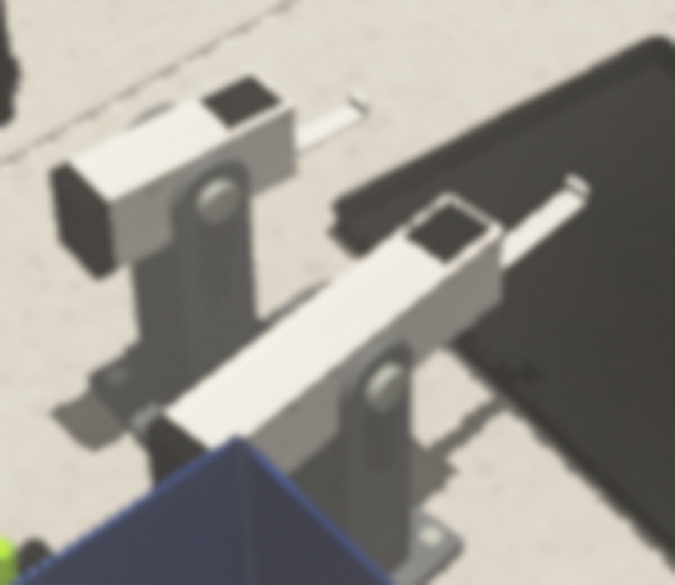

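```bash
cat > h.py <<'E'
import numpy as np, cv2
from scipy.spatial.transform import Rotation as R
from plant import sensors, viewer, r
def ray(c,uv,T=None):
    K=c["camera_matrix"];d=cv2.undistortPoints(np.array([[uv]],float),K,np.array([c["k1"],0,0,0.]))[0,0]
    if "camera_from_world" in c: M=np.linalg.inv(c["camera_from_world"])
    else: M=T@c["mount"]
    v=M[:3,:3]@[d[0],d[1],1]; return M[:3,3],v/np.linalg.norm(v)
def plane(c,uv,z,T=None):
    o,v=ray(c,uv,T); return o+v*(z-o[2])/v[2]
def tri(a,b):
    A=np.zeros((3,3));B=np.zeros(3)
    for o,v in (a,b):
        P=np.eye(3)-np.outer(v,v);A+=P;B+=P@o
    x=np.linalg.solve(A,B); return x,[float(np.linalg.norm((np.eye(3)-np.outer(v,v))@(x-o))*1e3) for o,v in(a,b)]
def tcpT(s=None):
    s=s or sensors.get_state();T=np.eye(4);T[:3,:3]=R.from_euler("xyz",s["eef_rot"],degrees=True).as_matrix();T[:3,3]=s["tcp_pos"];return T
def proj(c,P,T=None):
    M=c["camera_from_world"] if "camera_from_world" in c else np.linalg.inv(T@c["mount"])
    p=M@np.append(P,1);a=p[:2]/p[2];a=a*(1+c["k1"]*(a@a));return a*[c["camera_matrix"][0,0],c["camera_matrix"][1,1]]+c["camera_matrix"][:2,2]
E
python3 - <<'E'
from h import *
np.set_printoptions(precision=4,suppress=True)
t=viewer.capture("top");s=viewer.capture("side")
def cen(im,box,thr=90):
    x0,y0,x1,y1=box;g=im[y0:y1,x0:x1].max(2); n,l,st,c=cv2.connectedComponentsWithStats((g<thr).astype(np.uint8))
    w=np.maximum(0,220-g.astype(float)) ; 
    i=1+np.argmax(st[1:,4]); return c[i]+[x0,y0],st[i]
pt=cen(t["img"],(272,160,292,178));ps=cen(s["img"],(319,187,341,207))
print(pt,ps)
print("pad",tri(ray(t,pt[0]),ray(s,ps[0])))
zt=lambda x,y:(x/4.5+225-.4,y/4.5+90-.4)
zs=lambda x,y:(x/4.5+230-.4,y/4.5+145-.4)
print("lip top",tri(ray(t,zt(272,536)),ray(s,zs(577,182))))
for p in [(207,95),(267,95),(232,405),(288,400),(258,366)]: print("tubetop",plane(t,zt(*p),.149))
print("pad@.151",plane(t,pt[0],.151),"lip@.12",plane(t,zt(272,536),.118))
for p in [(463,198),(522,200),(453,378),(512,380)]: print("short",plane(t,zt(*p),.149))
g=(t["img"].max(2)<60).astype(np.uint8); n,l,st,c=cv2.connectedComponentsWithStats(g)
k=l[250,290];m=(l==k).astype(np.uint8);print(st[k])
cs,_=cv2.findContours(m,cv2.RETR_EXTERNAL,cv2.CHAIN_APPROX_NONE);b=cv2.approxPolyDP(cs[0],6,True)[:,0];print(b.tolist())
for p in [(222,195),(341,205),(336,285),(213,277)]: print("tray",plane(t,p,.016))
E
```

```text
(array([281.77, 170.97]), array([  5,   6,  10,  11, 100], dtype=int32)) (array([329.0213, 196.0426]), array([ 3,  4, 15, 11, 94], dtype=int32))
pad (array([0.5414, 0.4423, 0.1517]), [0.9377504128917952, 0.9377504128918006])
lip top (array([0.4621, 0.4351, 0.1209]), [0.10855432007550128, 0.10855432007540686])
tubetop [0.6743 0.4674 0.149 ]
tubetop [0.6748 0.4384 0.149 ]
tubetop [0.5236 0.4536 0.149 ]
tubetop [0.5263 0.4269 0.149 ]
tubetop [0.5425 0.4414 0.149 ]
pad@.151 [0.5422 0.4417 0.151 ] lip@.12 [0.4623 0.4351 0.118 ]
short [0.6255 0.3431 0.149 ]
short [0.6249 0.3145 0.149 ]
short [0.5376 0.3478 0.149 ]
short [0.5369 0.3193 0.149 ]
[ 211  194  131   92 9586]
[[221, 195], [212, 275], [334, 285], [339, 204], [288, 199], [283, 210], [277, 198]]
tray [0.4997 0.5954 0.016 ]
tray [0.4768 0.2994 0.016 ]
tray [0.2792 0.3119 0.016 ]
tray [0.2989 0.6127 0.016 ]
```

```bash
python3 -m handwheel '[4,-2.5,2,0,0,0.08,8,-5,2,0,0,0.16,12,-7.7,2,0,0,0.24,16,-10.2,2,0,0,0.32,20,-12.8,2,0,0,0.4,24,-15.4,2,0,0,0.477,28.5,-18.2,1,0,0,0.477,28.5,-18.2,1,0,0,0.477]' 255 20
```

```text
time_s: 1.05
tcp_pos: [0.5449, 0.4382, 0.2042]
eef_rot: [179.8, 0.1, 4.7]
contact_force: [-1.0, -0.2, 0.0]
gripper_width: 0.0291
```

```bash
python3 -m handwheel '[0,0,0,0,0,0,0,0,0,0,0,0,0,0,0,0,0,0]'
python3 - <<'E'
from h import *
s=sensors.get_state();print(s)
for n in("side","wrist"):
    c=viewer.capture(n);cv2.imwrite(f"pics/{n}1.png",c["img"][:,:,::-1])
E
```

```text
time_s: 1.35
tcp_pos: [0.5441, 0.439, 0.2044]
eef_rot: [179.8, 0.1, 4.8]
contact_force: [0.3, 0.2, -1.0]
gripper_width: 0.0052
{'time_s': 1.35, 'joints': array([ 5.48441144e+01,  2.26649021e+01,  4.88992510e+00,  4.43951670e-02,
       -7.23867595e+01,  3.99247091e+01]), 'qd': array([ 0.51034207, -0.24143589,  0.14308638, -0.02178981,  0.07972507,
        0.12205617]), 'joint_torque': array([-8.21433552e-01, -6.09730124e+01,  2.95850623e+01,  7.03225538e+00,
        5.70023688e-02, -2.22347313e-03]), 'tcp_pos': array([0.54410506, 0.43895685, 0.20441573]), 'eef_rot': array([1.79848830e+02, 7.13815368e-02, 4.78222261e+00]), 'contact_force': array([ 0.25177874,  0.18749634, -0.97054598]), 'moment': array([-0.03308637, -0.00064572,  0.03524185]), 'gripper_width': 0.005155287308373767}
```

View pics/side1.png

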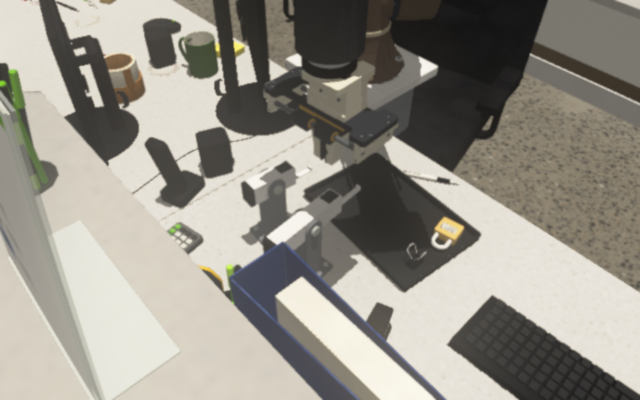

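View pics/wrist1.png

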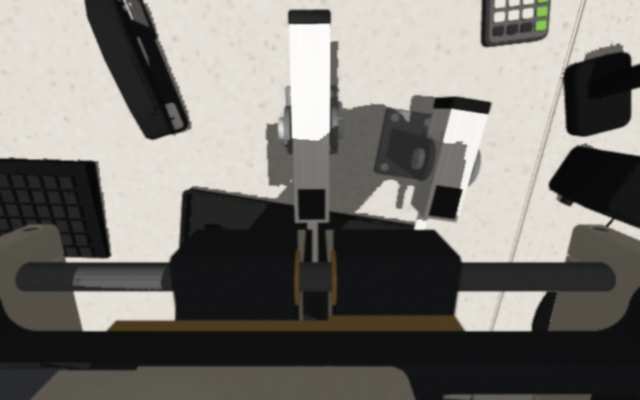

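```bash
python3 - <<'E'
from h import *
s=sensors.get_state();T=tcpT(s)
w=viewer.capture("wrist");t=viewer.capture("top");sd=viewer.capture("side")
print(plane(w,(312,204),.151,T),proj(w,[.5414,.442,.151],T),proj(w,T[:3,3],T),proj(sd,T[:3,3]))
for p in[(289,22),(330,22),(292,222),(329,222)]:print(plane(w,p,.149,T))
E
python3 -m handwheel '[-0.3,0.3,-2,0,0,0,-0.3,0.3,-4,0,0,0,-0.3,0.3,-4.6,0,0,0,-0.3,0.3,-4.6,0,0,0]'
```

```text
[0.54106083 0.44143949 0.151     ] [311.33916848 203.54300377] [315.17913286 225.7407382 ] [326.51302789 172.33010863]
[0.67121025 0.46820862 0.149     ]
[0.67363176 0.43986334 0.149     ]
[0.52350607 0.45653975 0.149     ]
[0.52608357 0.42616704 0.149     ]
time_s: 2.0
tcp_pos: [0.5407, 0.4417, 0.1577]
eef_rot: [179.8, 0.1, 4.8]
contact_force: [-0.5, 1.5, 0.6]
gripper_width: 0.0006
```

Wrist camera agrees (pad within 1 mm). Press down in small steps.

```bash
python3 -m handwheel '[0,0,-0.5,0,0,0,0,0,-0.9,0,0,0,0,0,-1.3,0,0,0,0,0,-1.7,0,0,0,0,0,-2.1,0,0,0,0,0,-2.4,0,0,0,0,0,-2.4,0,0,0]'
python3 - <<'E'
from h import *
s=sensors.get_state()
for n in("side","wrist","top"):
    c=viewer.capture(n);cv2.imwrite(f"pics/{n}2.png",c["img"][:,:,::-1])
b=cv2.imread("pics/side2.png")[145:275,230:380]
cv2.imwrite("pics/side2z.png",cv2.resize(b,None,fx=4.5,fy=4.5,interpolation=cv2.INTER_CUBIC))
E
```

```text
time_s: 2.7
tcp_pos: [0.5405, 0.4415, 0.1331]
eef_rot: [179.7, 0.2, 4.8]
contact_force: [-0.0, 0.4, -0.0]
gripper_width: 0.0005
```

View pics/side2z.png

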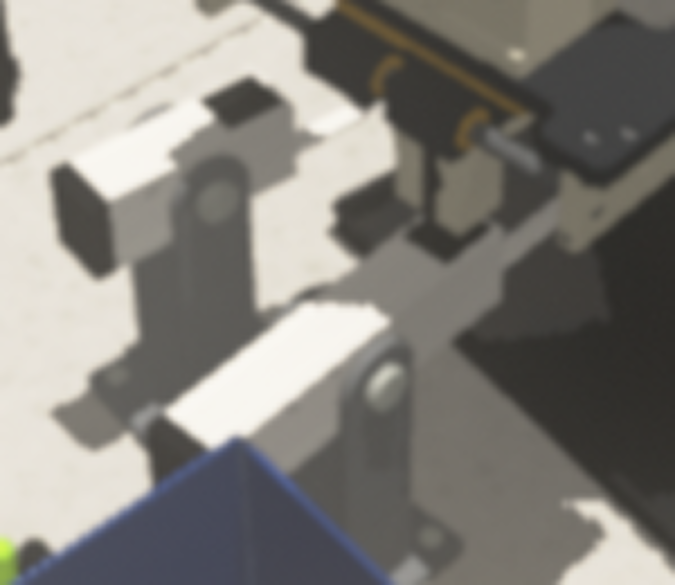

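View pics/wrist2.png

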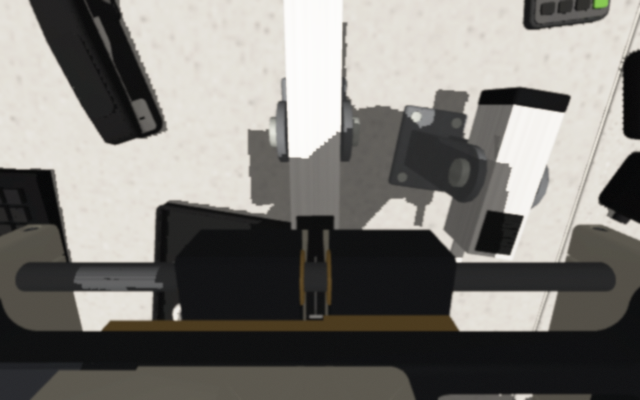

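Run:
```python
from h import *
s=sensors.get_state();T=tcpT(s);print(T[:3,3],s["contact_force"],s["joints"])
sd=viewer.capture("side");t=viewer.capture("top")
for d in(0,-.019,-.04,-.066): 
  P=(T@[0,0,d,1])[:3];p=proj(sd,P);print(d,p,(p-[230,145])*4.5)
for th in(0,.1,.2,.3):
  q=[]
  for x,z in((-59,21),(75,19),(-139,-10)):
    X=(x*np.cos(th)-z*np.sin(th))/1e3;Z=(x*np.sin(th)+z*np.cos(th))/1e3
    P=[.6+X*.996,.4465+X*.087,.13+Z];q+=[((proj(sd,P)-[230,145])*4.5).round(),proj(t,P).round(1)]
  print(th,q)
cv2.imwrite("pics/side3.png",sd["img"][:,:,::-1])
b=cv2.imread("pics/side3.png")[130:250,260:400]
cv2.imwrite("pics/side3z.png",cv2.resize(b,None,fx=4.9,fy=4.9,interpolation=cv2.INTER_CUBIC))
```

```text
[0.54080455 0.44178392 0.1338897 ] [-0.17279737  0.37237564 -0.74780774] [ 5.52187607e+01  2.51347849e+01 -6.38900729e-01  5.74186707e-02
 -6.44707226e+01  3.95799397e+01]
0 [328.32513036 203.08161494] [442.46308663 261.36726724]
-0.019 [328.53247448 195.18228843] [443.39613515 225.82029795]
-0.04 [328.76904023 186.15992607] [444.46068103 185.21966731]
-0.066 [329.07323023 174.54310224] [445.82953602 132.94396007]
0 [array([442., 229.]), array([281.9, 171.4]), array([179., 436.]), array([277.2, 110.7]), array([575., 180.]), array([285.3, 209. ])]
0.1 [array([445., 238.]), array([282.1, 172.6]), array([183., 418.]), array([277.1, 110.7]), array([570., 207.]), array([285.5, 208.5])]
0.2 [array([446., 248.]), array([282.3, 173.5]), array([188., 400.]), array([277. , 111.1]), array([563., 235.]), array([285.6, 207.4])]
0.3 [array([447., 259.]), array([282.4, 174.2]), array([194., 381.]), array([276.9, 111.8]), array([555., 263.]), array([285.7, 205.8])]
```

View pics/side3z.png

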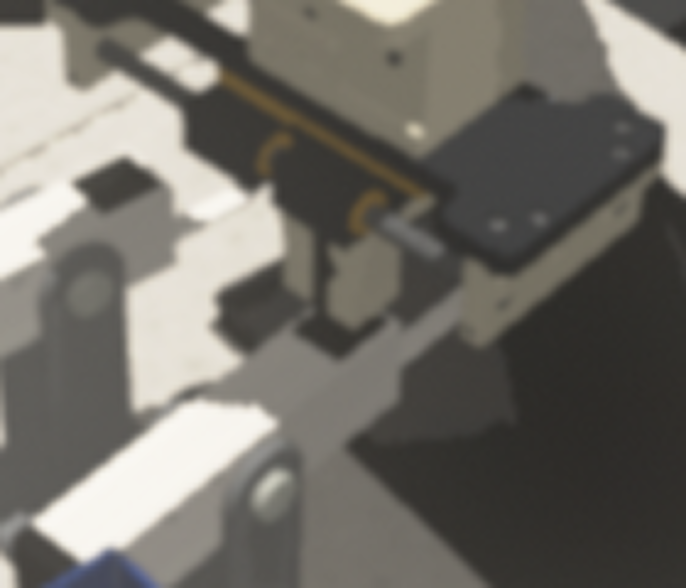

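View pics/top2.png

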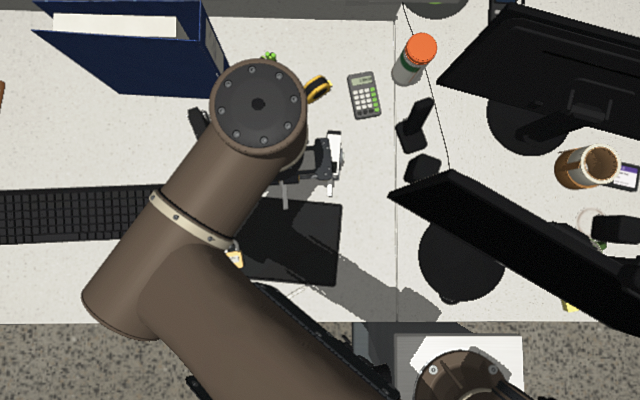

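```bash
python3 -m handwheel '[0,0,-0.2,0,0,0,0,0,-0.4,0,0,0,0,0,-0.4,0,0,0]'; python3 -m handwheel '[0,0,-0.3,0,0,0,0,0,-0.3,0,0,0]'
python3 - <<'E'
from h import *
c=viewer.capture("side");cv2.imwrite(f"pics/side4.png",c["img"][:,:,::-1])
b=cv2.imread("pics/side4.png")[130:250,260:400]
cv2.imwrite("pics/side4z.png",cv2.resize(b,None,fx=4.9,fy=4.9,interpolation=cv2.INTER_CUBIC))
E
```

```text
time_s: 3.25
tcp_pos: [0.5406, 0.4417, 0.1296]
eef_rot: [179.8, 0.1, 4.8]
contact_force: [-0.6, -0.3, 0.6]
gripper_width: 0.0004
time_s: 3.45
tcp_pos: [0.5404, 0.4414, 0.1259]
eef_rot: [179.7, 0.2, 4.8]
contact_force: [-0.3, 0.2, 0.4]
gripper_width: 0.0003
```

View pics/side4z.png

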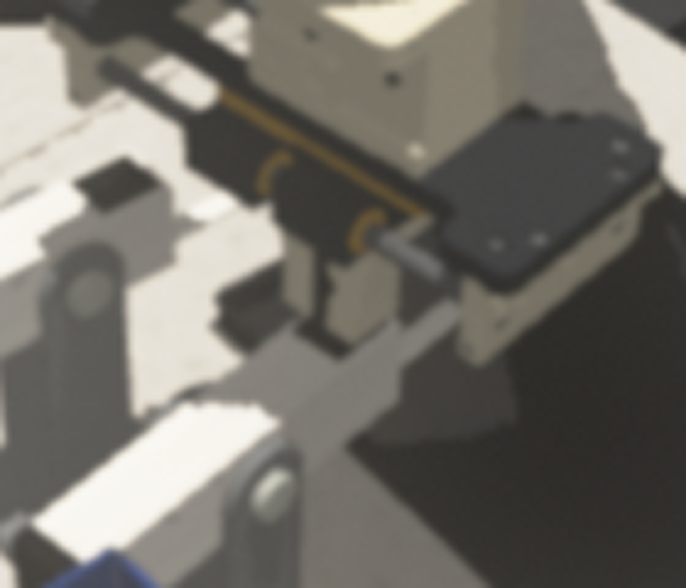

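```bash
for i in 1 2 3; do python3 -m handwheel '[0,0,-0.2,0,0,0,0,0,-0.2,0,0,0]'|tr '\n' ' '; echo; done
python3 - <<'E'
from h import *
s=sensors.get_state();T=tcpT(s)
c=viewer.capture("side");cv2.imwrite(f"pics/side5.png",c["img"][:,:,::-1])
b=cv2.imread("pics/side5.png")[130:250,260:400]
cv2.imwrite("pics/side5z.png",cv2.resize(b,None,fx=4.9,fy=4.9,interpolation=cv2.INTER_CUBIC))
c=viewer.capture("wrist");cv2.imwrite(f"pics/wrist5.png",c["img"][:,:,::-1])
for d in (0,-.019,-.03,-.066):print(d,proj(c,(T@[0,0,d,1])[:3],T))
E
```

```text
time_s: 3.7 tcp_pos: [0.5403, 0.4413, 0.1237] eef_rot: [179.7, 0.2, 4.8] contact_force: [-0.7, 0.0, 0.5] gripper_width: 0.0004 
time_s: 3.9 tcp_pos: [0.5402, 0.4412, 0.1215] eef_rot: [179.7, 0.2, 4.8] contact_force: [0.8, -0.2, -0.6] gripper_width: 0.0004 
time_s: 4.1 tcp_pos: [0.5402, 0.4414, 0.1195] eef_rot: [179.7, 0.2, 4.8] contact_force: [-0.7, 0.7, 1.0] gripper_width: 0.0006 
0 [315.18024289 225.74347631]
-0.019 [315.14328736 237.92964477]
-0.03 [315.11830854 246.16622757]
-0.066 [315.0097188  281.97067375]
```

View pics/side5z.png

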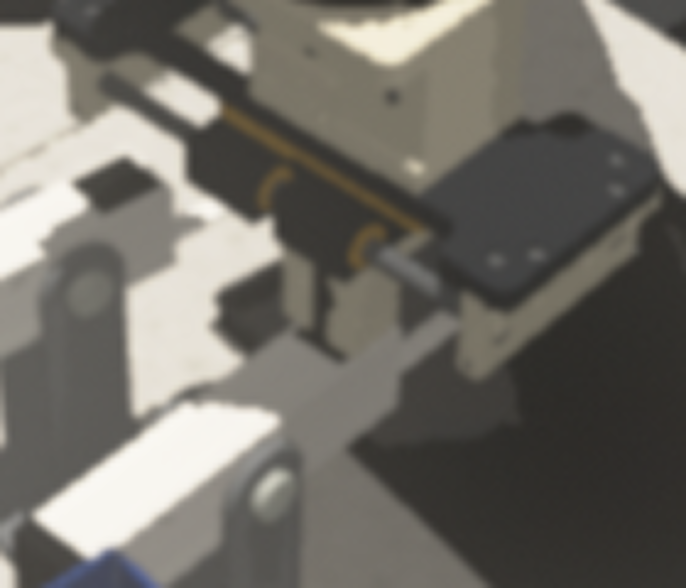

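View pics/wrist5.png

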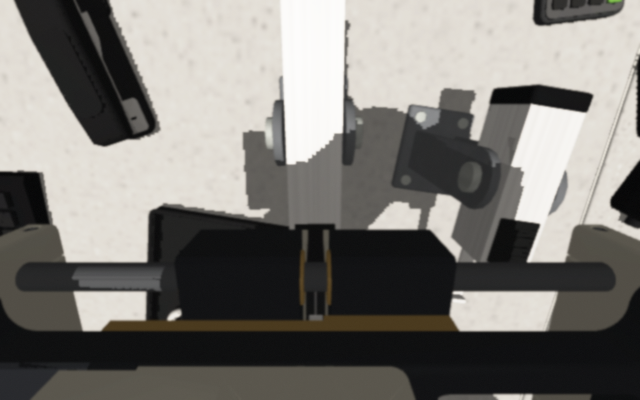

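Run:
```python
import cv2
b=cv2.imread("pics/wrist5.png")[190:340,235:395]
cv2.imwrite("pics/w5z.png",cv2.resize(b,None,fx=4,fy=4,interpolation=cv2.INTER_CUBIC))
b=cv2.imread("pics/wrist0.png")[190:350,60:580]
cv2.imwrite("pics/w0z.png",cv2.resize(b,None,fx=1.5,fy=1.5,interpolation=cv2.INTER_CUBIC))
```

```text
(no output)
```

View pics/w5z.png

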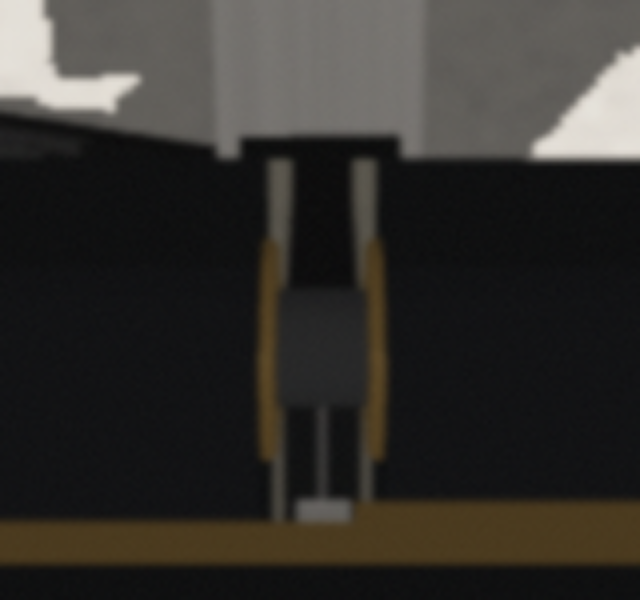

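View pics/w0z.png

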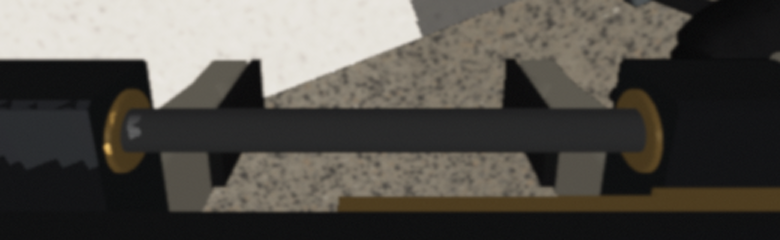

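```bash
for i in 1 2 3; do python3 -m handwheel '[0,0,-0.2,0,0,0,0,0,-0.2,0,0,0]'|tr '\n' ' '; echo; done
python3 - <<'E'
from h import *
c=viewer.capture("side");cv2.imwrite(f"pics/side6.png",c["img"][:,:,::-1])
b=cv2.imread("pics/side6.png")[130:250,260:400]
cv2.imwrite("pics/side6z.png",cv2.resize(b,None,fx=4.9,fy=4.9,interpolation=cv2.INTER_CUBIC))
E
```

```text
time_s: 4.4 tcp_pos: [0.5403, 0.4414, 0.1174] eef_rot: [179.7, 0.2, 4.8] contact_force: [-0.8, 0.3, 2.5] gripper_width: 0.0004 
time_s: 4.6 tcp_pos: [0.5401, 0.4414, 0.1151] eef_rot: [179.7, 0.2, 4.8] contact_force: [-1.2, 0.2, 1.3] gripper_width: 0.0005 
time_s: 4.8 tcp_pos: [0.54, 0.4414, 0.1128] eef_rot: [179.7, 0.2, 4.8] contact_force: [-1.1, 0.1, 1.6] gripper_width: 0.0003
```

View pics/side6z.png

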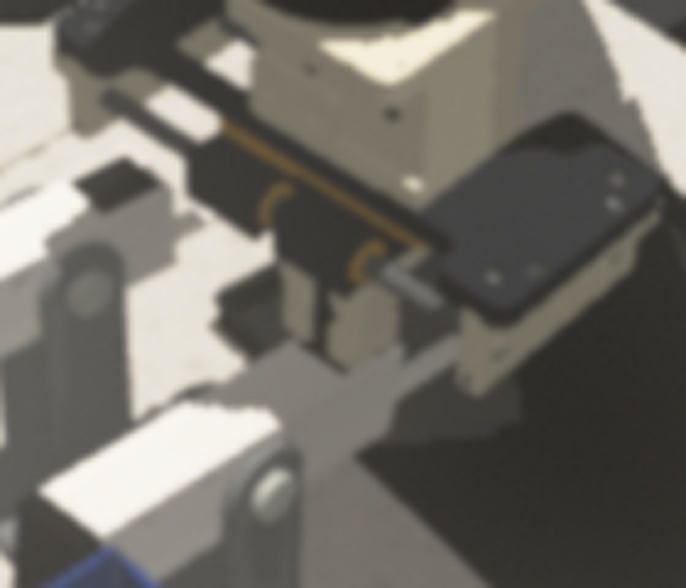

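```bash
python3 -m handwheel '[0,0,-0.2,0,0,0,0,0,-0.4,0,0,0,0,0,-0.6,0,0,0,0,0,-0.8,0,0,0,0,0,-1.0,0,0,0,0,0,-1.2,0,0,0,0,0,-1.2,0,0,0,0,0,-1.2,0,0,0]'
python3 - <<'E'
from h import *
c=viewer.capture("side");cv2.imwrite(f"pics/side7.png",c["img"][:,:,::-1])
b=cv2.imread("pics/side7.png")[130:270,230:400]
cv2.imwrite("pics/side7z.png",cv2.resize(b,None,fx=4,fy=4,interpolation=cv2.INTER_CUBIC))
E
```

```text
time_s: 5.65
tcp_pos: [0.54, 0.4413, 0.1006]
eef_rot: [179.7, 0.2, 4.8]
contact_force: [-0.6, 0.9, 0.2]
gripper_width: 0.0005
```

View pics/side7z.png

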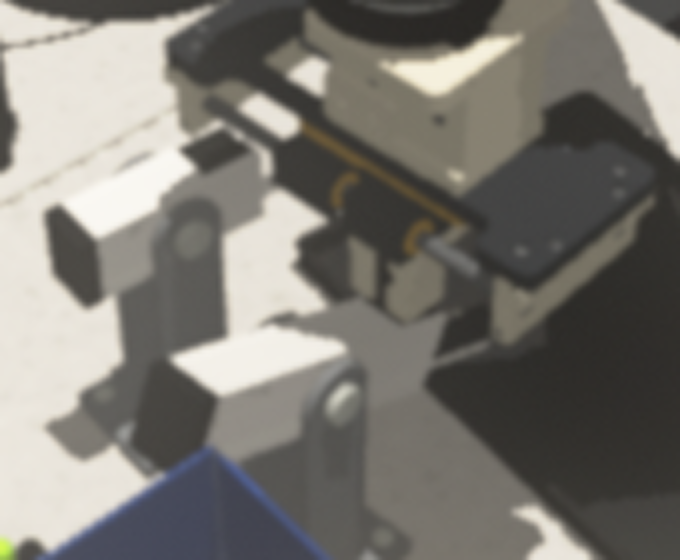

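```bash
python3 -m handwheel '[0,0,1,0,0,0,0,0,4,0,0,0,0,0,8,0,0,0,-3,0,12,0,0,0,-7,0,12,0,0,0,-7,0,12,0,0,0,-7,0,12,0,0,0]' 0
python3 - <<'E'
from h import *
s=sensors.get_state();print(s["tcp_pos"],s["eef_rot"])
for n in("wrist","side","top"):
    c=viewer.capture(n);cv2.imwrite(f"pics/{n}8.png",c["img"][:,:,::-1])
b=cv2.imread("pics/side8.png")[130:270,230:400]
cv2.imwrite("pics/side8z.png",cv2.resize(b,None,fx=4,fy=4,interpolation=cv2.INTER_CUBIC))
E
```

```text
time_s: 6.4
tcp_pos: [0.4694, 0.4416, 0.2221]
eef_rot: [179.8, 0.2, 4.9]
contact_force: [0.4, 0.6, -0.0]
gripper_width: 0.0508
[0.46938481 0.44160954 0.2220781 ] [1.79789554e+02 1.71187169e-01 4.88858888e+00]
```

View pics/side8z.png

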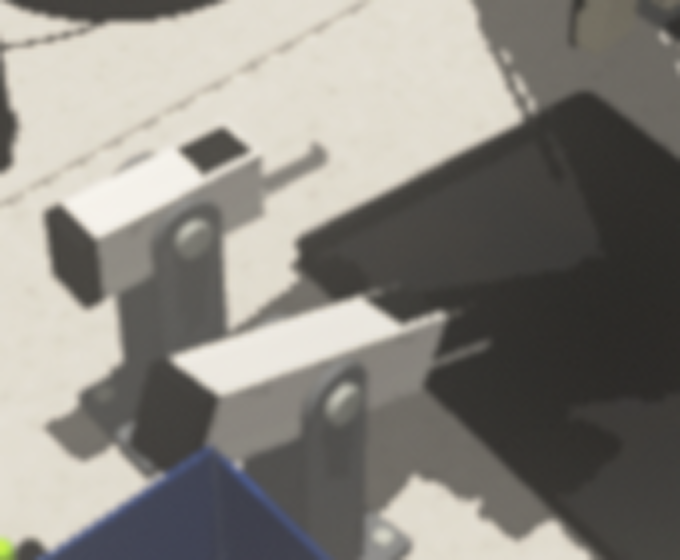

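View pics/wrist8.png

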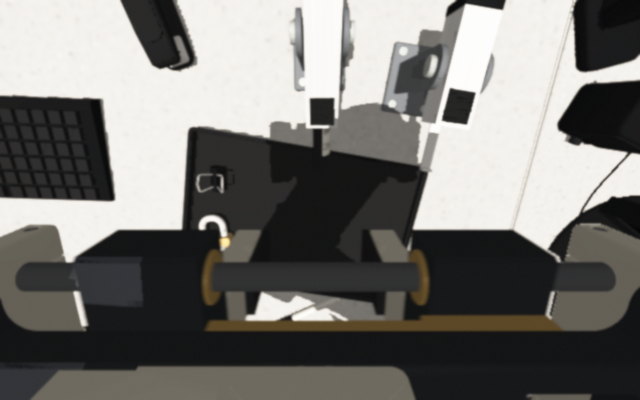

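Run:
```python
import cv2,numpy as np
f=lambda a:(255*(a/255.)**.45).astype(np.uint8)
b=cv2.imread("pics/wrist8.png")[80:220,250:390]
w=cv2.resize(f(b),(560,560),interpolation=cv2.INTER_CUBIC)
cv2.imwrite("pics/w8z.png",w)
b=cv2.imread("pics/side8.png")[190:250,300:400]
cv2.imwrite("pics/s8z.png",cv2.resize(f(b),None,fx=7,fy=7,interpolation=cv2.INTER_CUBIC))
b=cv2.imread("pics/top8.png")
cv2.imwrite("pics/t8z.png",cv2.resize(f(b[90:230,225:365]),None,fx=4,fy=4,interpolation=cv2.INTER_CUBIC))
```

```text
(no output)
```

View pics/w8z.png

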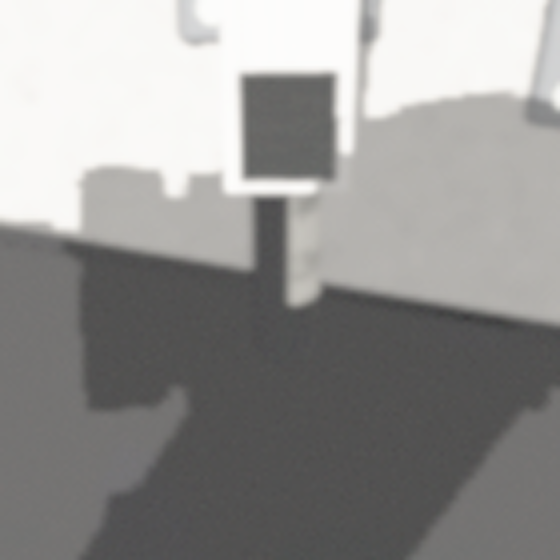

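View pics/s8z.png

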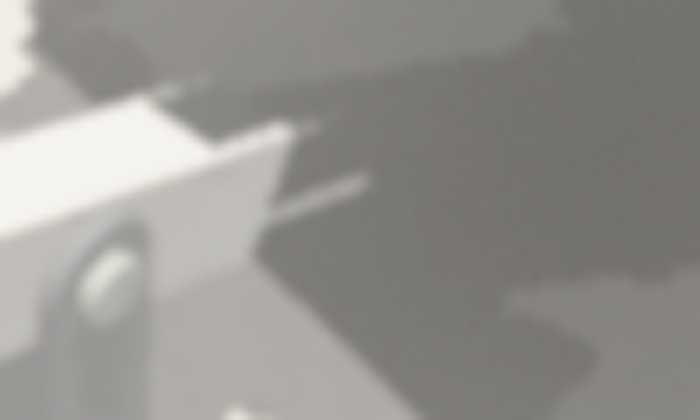

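View pics/t8z.png

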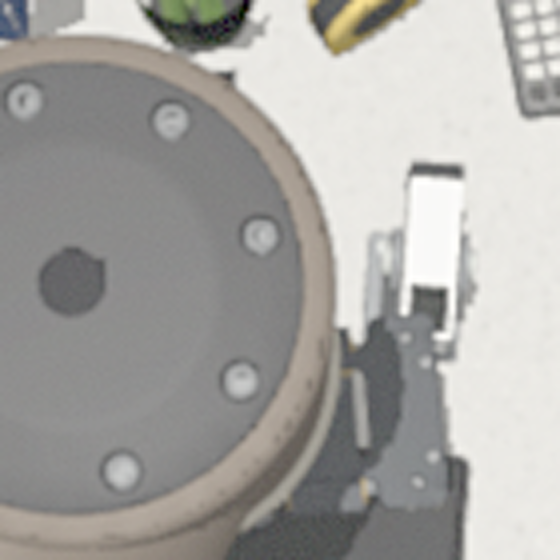

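```bash
python3 -m handwheel '[-1,4,0,0,0,0,-1,8,0,0,0,0,-1,10,0,0,0,0,-1,10,0,0,0,0]'
cat > look.py <<'E'
from h import *
import sys
k,x0,y0,x1,y1,z=sys.argv[1],*map(int,sys.argv[2:7])
n=sys.argv[7] if len(sys.argv)>7 else "wrist"
s=sensors.get_state();T=tcpT(s);np.save(f"pics/T{k}.npy",T)
c=viewer.capture(n);cv2.imwrite(f"pics/{n}{k}.png",c["img"][:,:,::-1])
b=c["img"][y0:y1,x0:x1,::-1];b=(255*(b/255.)**.5).astype(np.uint8)
cv2.imwrite(f"pics/z{k}.png",cv2.resize(b,None,fx=z,fy=z,interpolation=cv2.INTER_CUBIC))
print(s["tcp_pos"],[proj(c,P,T).round(1).tolist() for P in([.4694,.435,.076],[.5414,.4414,.13])])
E
python3 look.py 9 300 60 640 240 2;python3 look.py 10 200 130 440 290 3 side
```

```text
time_s: 6.95
tcp_pos: [0.4607, 0.5431, 0.2178]
eef_rot: [179.5, 0.3, 4.8]
contact_force: [0.0, 0.6, -1.1]
gripper_width: 0.0872
[0.46070209 0.54309069 0.21777357] [[415.4, 176.1], [442.7, 106.9]]
[0.46075811 0.54171784 0.21818311] [[353.6, 204.4], [327.9, 204.7]]
```

View pics/z9.png

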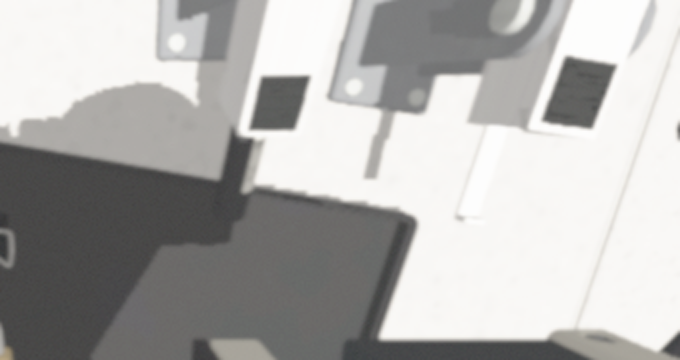

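View pics/z10.png

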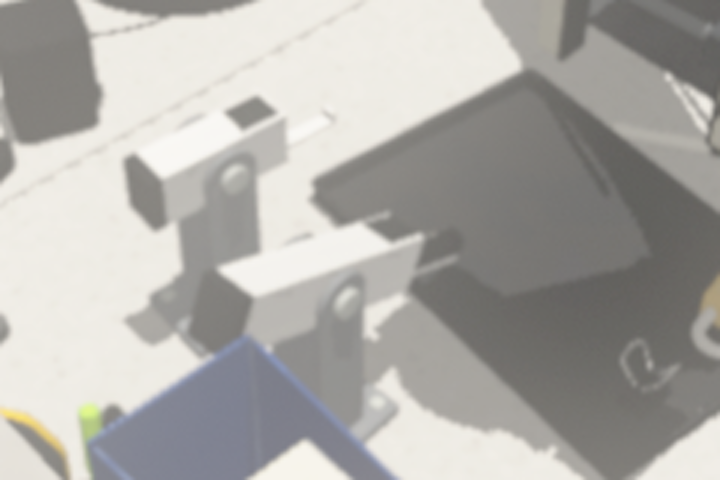

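Run:
```python
from h import *
np.set_printoptions(precision=4,suppress=True)
sd=viewer.capture("side");w=viewer.capture("wrist")
T8=np.eye(4);T8[:3,:3]=R.from_euler("xyz",[179.79,.17,4.889],degrees=True).as_matrix();T8[:3,3]=[.46938481,.44160954,.2220781]
T9=np.load("pics/T9.npy")
print("pad",tri(ray(w,(321.9-.4,111.8-.4),T8),ray(sd,(330.4-.4,206.1-.4))))
# pad in z9: (280,103)/2+(300,60)
print("pad9",tri(ray(w,(440,111.5),T9),ray(sd,(330,205.7))))
print("w8w9",tri(ray(w,(440,111.5),T9),ray(w,(321.5,111.4),T8)))
for th in(.3,.34,.38,.42):
  f=lambda x,z,y=0:np.array([.6+.996*((x*np.cos(th)-z*np.sin(th))/1e3)-.087*y/1e3,.4465+.087*((x*np.cos(th)-z*np.sin(th))/1e3)+y/1e3,.13+(x*np.sin(th)+z*np.cos(th))/1e3])
  g=lambda P:[((proj(w,P,T8)-[250,80])*4).round(),((proj(w,P,T9)-[300,60])*2).round(),((proj(sd,P)-[200,130])*3).round()]
  print(th,"pad",f(-59,21),g(f(-59,21)));print("  lip",f(-139,-16),g(f(-139,-16)),"rear near top",g(f(75,19,14))[2],"front near top",g(f(-75,19,14)))
  print("  mk front top",g(f(-138,2)))
```

```text
pad (array([0.5374, 0.442 , 0.1253]), [0.38261755790537705, 0.38261755790529894])
pad9 (array([0.5373, 0.4418, 0.1255]), [0.5586144776002887, 0.5586144776003166])
w8w9 (array([0.5376, 0.4418, 0.1269]), [0.10968255534108778, 0.10968255534113137])
0.3 pad [0.5377 0.4411 0.1326] [array([290., 127.]), array([287., 103.]), array([388., 217.])]
  lip [0.4724 0.4354 0.0736] [array([283., 370.]), array([230., 226.]), array([457., 228.])] rear near top [239. 313.] front near top [array([225., 195.]), array([245., 138.]), array([423., 224.])]
  mk front top [array([284., 401.]), array([240., 241.]), array([463., 205.])]
0.34 pad [0.5376 0.4411 0.1301] [array([290., 127.]), array([285., 103.]), array([388., 220.])]
  lip [0.4748 0.4356 0.0686] [array([283., 358.]), array([227., 219.]), array([455., 236.])] rear near top [241. 308.] front near top [array([226., 193.]), array([243., 137.]), array([423., 228.])]
  mk front top [array([284., 390.]), array([237., 236.]), array([461., 212.])]
0.38 pad [0.5377 0.4411 0.1276] [array([289., 126.]), array([282., 103.]), array([388., 224.])]
  lip [0.4773 0.4358 0.0636] [array([283., 345.]), array([225., 213.]), array([451., 244.])] rear near top [243. 303.] front near top [array([226., 190.]), array([241., 135.]), array([422., 232.])]
  mk front top [array([284., 379.]), array([234., 230.]), array([459., 220.])]
0.42 pad [0.5378 0.4411 0.1251] [array([289., 125.]), array([280., 102.]), array([388., 227.])]
  lip [0.4801 0.436  0.0587] [array([282., 332.]), array([223., 206.]), array([448., 252.])] rear near top [246. 297.] front near top [array([226., 187.]), array([238., 134.]), array([422., 236.])]
  mk front top [array([283., 367.]), array([231., 224.]), array([456., 227.])]
```

```bash
python3 -m handwheel '[0,-2,0,0.009,-0.1,0,0,-5,0,0.018,-0.2,0,0,-8,-2,0.027,-0.3,0,1.6,-10.6,-5,0.035,-0.398,0,1.6,-10.6,-8.5,0.035,-0.398,0,1.6,-10.6,-8.5,0.035,-0.398,0,1.6,-10.6,-8.5,0.035,-0.398,0]' 0 25; python3 look.py 11 150 60 480 330 2;python3 look.py 12 200 130 440 290 3 side
```

```text
time_s: 7.85
tcp_pos: [0.4781, 0.4349, 0.1367]
eef_rot: [179.8, -22.7, 4.7]
contact_force: [0.0, 1.0, 0.4]
gripper_width: 0.0878
[0.47811872 0.43489609 0.1367279 ] [[314.2, 237.3], [313.3, 131.8]]
[0.47845929 0.43630283 0.13772585] [[353.6, 204.4], [327.9, 204.7]]
```

View pics/z11.png

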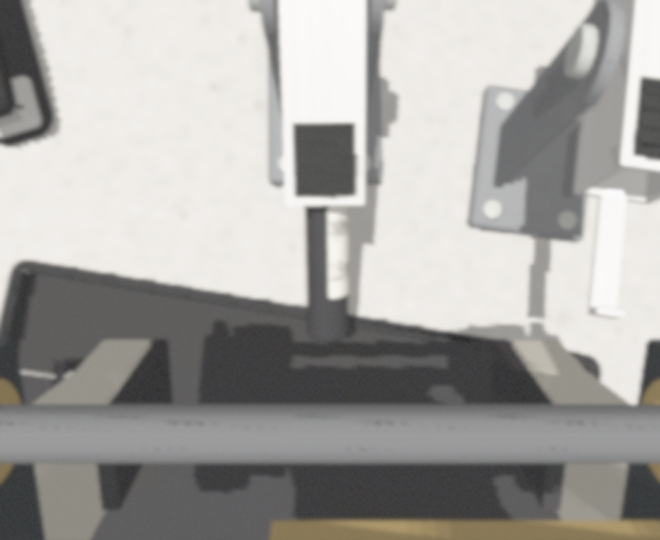

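View pics/z12.png

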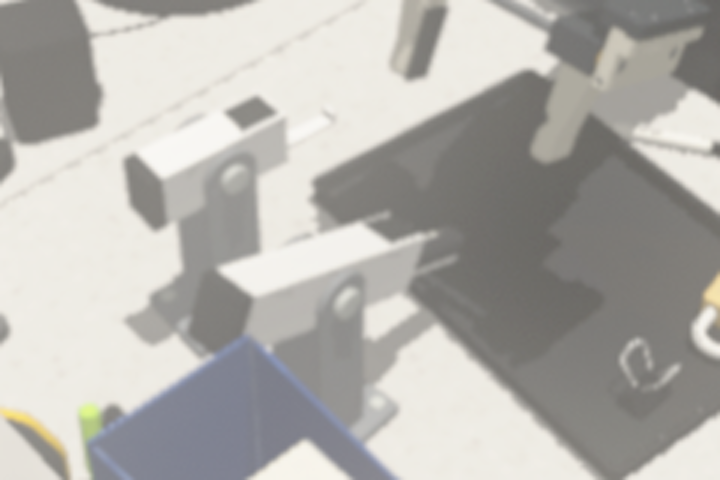

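Run:
```python
from h import *
np.set_printoptions(precision=4,suppress=True)
sd=viewer.capture("side");w=viewer.capture("wrist");T=tcpT()
for d in(0,-.02,-.032,-.045): print(d,[(proj(sd,(T@[x,y,d,1])[:3])-[200,130])*3 for x,y in((0,.054),(0,-.054),(0,.044),(0,-.044))],[((proj(w,(T@[x,y,d,1])[:3],T)-[150,60])*2).round() for x,y in((0.0095,.044),(-.0095,.044))])
th=.40
f=lambda x,z,y=0:np.array([.6+.996*((x*np.cos(th)-z*np.sin(th))/1e3)-.087*y/1e3,.4465+.087*((x*np.cos(th)-z*np.sin(th))/1e3)+y/1e3,.13+(x*np.sin(th)+z*np.cos(th))/1e3])
for x in(-75,-113,-137):print(x,f(x,-7),[((proj(w,f(x,-7,y),T)-[150,60])*2).round() for y in(-9,9)],(np.linalg.inv(T)@np.append(f(x,-7),1))[:3])
# marker front end tri: wrist(314.5,228)/ side z12 (460,243)
print(tri(ray(w,(314,227),T),ray(sd,(460/3+200,243/3+130))))
```

```text
0 [array([389.1922, 116.2203]), array([529.6791, 203.9252]), array([401.548 , 123.9287]), array([515.9957, 195.3771])] [array([471., 303.]), array([467., 358.])]
-0.02 [array([398.5039,  86.9104]), array([540.9661, 173.7695]), array([411.0269,  94.5383]), array([527.0834, 165.2971])] [array([486., 326.]), array([481., 387.])]
-0.032 [array([404.1754,  69.0584]), array([547.8437, 155.3817]), array([416.8005,  76.6354]), array([533.8391, 146.9573])] [array([496., 342.]), array([491., 407.])]
-0.045 [array([410.3921,  49.4901]), array([555.385 , 135.2083]), array([423.1292,  57.0098]), array([541.2466, 126.8385])] [array([510., 363.]), array([504., 432.])]
-75 [0.5339 0.4407 0.0943] [array([354., 191.]), array([309., 191.])] [0.0351 0.0003 0.0612]
-113 [0.4991 0.4377 0.0795] [array([354., 282.]), array([310., 282.])] [-0.0029  0.0005  0.0614]
-137 [0.477  0.4358 0.0702] [array([354., 336.]), array([311., 336.])] [-0.0269  0.0007  0.0615]
(array([0.4765, 0.4392, 0.0668]), [2.0737822566870108, 2.07378225668699])
```

```bash
python3 -m handwheel '[1,0,-2.3,0,0,0,2,0,-4.6,0,0,0,3,0.2,-7,0,0,0,3.5,0.2,-8.2,0,0,0,3.9,0.2,-9.4,0,0,0,3.9,0.2,-9.4,0,0,0,3.9,0.2,-9.4,0,0,0]'; python3 look.py 13 150 60 480 330 2;python3 look.py 14 200 130 440 290 3 side
```

```text
time_s: 8.75
tcp_pos: [0.518, 0.439, 0.0442]
eef_rot: [-180.0, -22.8, 4.6]
contact_force: [-0.5, -0.0, 0.3]
gripper_width: 0.088
[0.51795158 0.43900685 0.04420697] [[315.5, 318.5], [313.8, 157.8]]
[0.51775597 0.4393693  0.04455413] [[353.6, 204.4], [327.9, 204.7]]
```

View pics/z13.png

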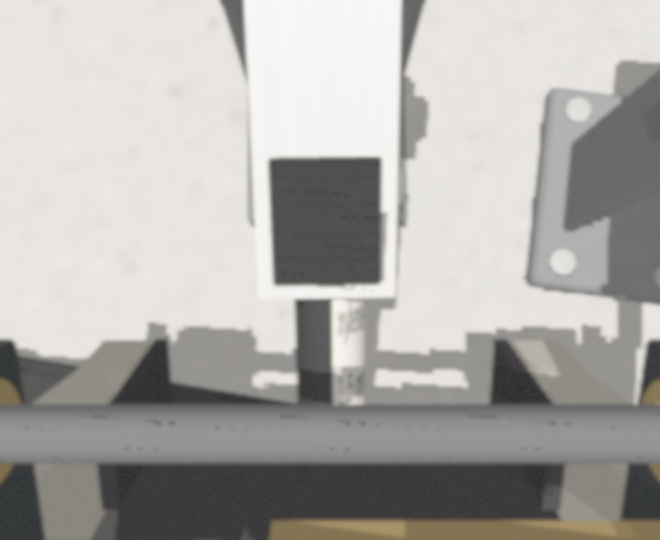

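View pics/z14.png

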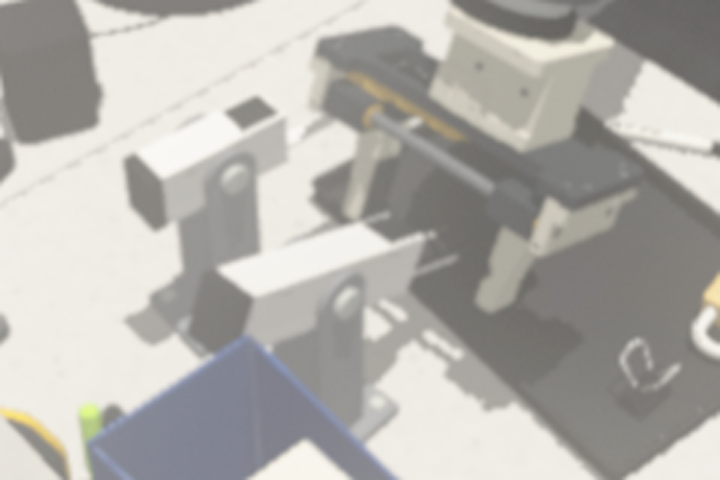

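```bash
python3 -m handwheel '[0,0,0,0,0,0,0,0,0,0,0,0,0,0,0,0,0,0,0,0,0,0,0,0,0,0,0,0,0,0,0,0,0,0,0,0,0,0,0,0,0,0,0,0,0,0,0,0]' 255 25; python3 look.py 15 150 60 480 330 2;python3 look.py 16 200 130 440 290 3 side
```

```text
time_s: 9.65
tcp_pos: [0.5175, 0.4395, 0.0446]
eef_rot: [-179.9, -22.8, 4.6]
contact_force: [-0.2, -0.4, -0.7]
gripper_width: 0.0291
[0.51754709 0.43952053 0.04462881] [[316.4, 317.5], [315.1, 157.1]]
[0.51756298 0.43948692 0.04462067] [[353.6, 204.4], [327.9, 204.7]]
```

View pics/z15.png

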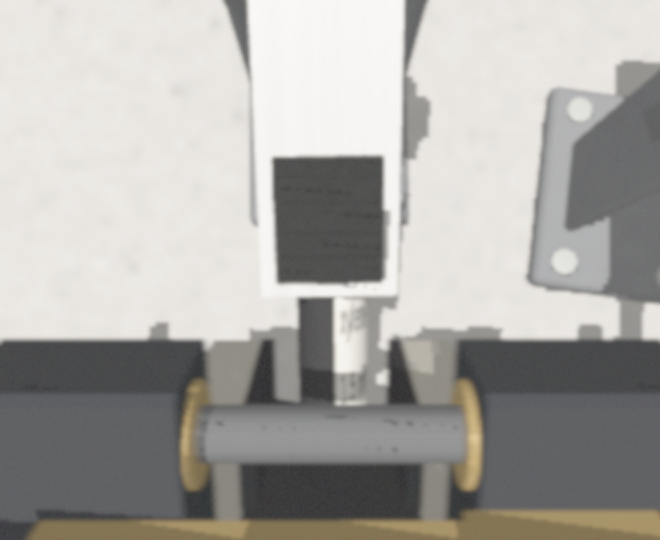

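View pics/z16.png

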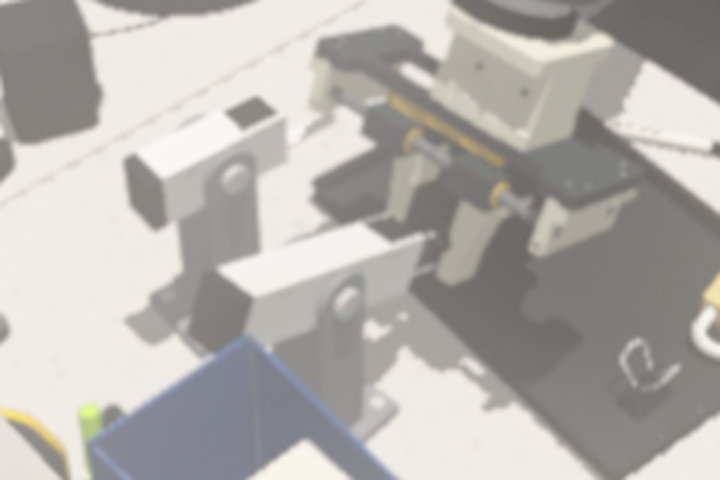

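```bash
python3 -m handwheel '[0,0,0,0,0,0,0,0,0,0,0,0,0,0,0,0,0,0,0,0,0,0,0,0,0,0,0,0,0,0,0,0,0,0,0,0,0,0,0,0,0,0,0,0,0,0,0,0]' 255 25;  python3 look.py 17 200 130 440 290 3 side
```

```text
time_s: 10.55
tcp_pos: [0.5176, 0.4395, 0.0446]
eef_rot: [-179.9, -22.8, 4.6]
contact_force: [-0.3, -0.5, 0.7]
gripper_width: 0.0161
[0.51756006 0.43952651 0.04464643] [[353.6, 204.4], [327.9, 204.7]]
```

View pics/z17.png

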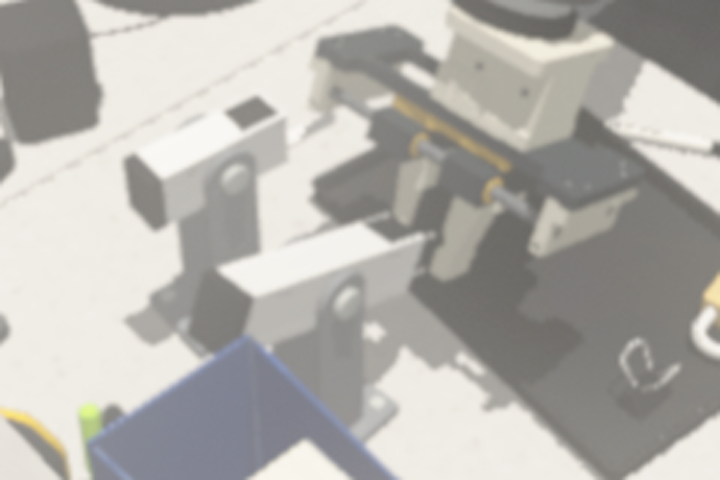

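```bash
python3 -m handwheel '[-0.12,0,0.28,0,0,0,-0.24,0,0.56,0,0,0,-0.35,-0.03,0.83,0,0,0,-0.35,-0.03,0.83,0,0,0,-0.8,-0.07,0.63,0,0,0,-1.26,-0.11,0.44,0,0,0,-1.26,-0.11,0.44,0,0,0]';  python3 look.py 18 200 130 440 290 3 side
```

```text
time_s: 11.3
tcp_pos: [0.5042, 0.4378, 0.0485]
eef_rot: [-180.0, -22.8, 4.6]
contact_force: [0.8, -0.0, -0.0]
gripper_width: 0.0159
[0.50423927 0.43783569 0.04847186] [[353.6, 204.4], [327.9, 204.7]]
```

View pics/z18.png

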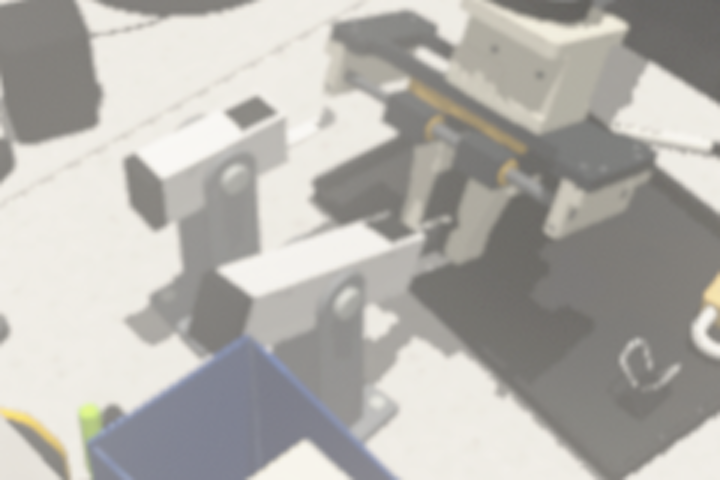

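Grip holds (16 mm) and the lip is cleared; no force. Pull on.

```bash
python3 -m handwheel '[-1.4,-0.12,-0.59,0,0,0,-2.8,-0.24,-1.19,0,0,0,-4.2,-0.37,-1.78,0,0,0,-5.6,-0.49,-2.38,0,0,0,-7,-0.61,-2.97,0,0,0,-8,-0.7,-3.4,0,0,0,-8,-0.7,-3.4,0,0,0,-8,-0.7,-3.4,0,0,0]';  python3 look.py 19 200 130 440 290 3 side
```

```text
time_s: 12.15
tcp_pos: [0.425, 0.431, 0.0149]
eef_rot: [-180.0, -22.8, 4.6]
contact_force: [-0.1, -0.5, -1.0]
gripper_width: 0.0164
[0.42500804 0.43104799 0.01488595] [[353.6, 204.4], [327.9, 204.7]]
```

View pics/z19.png

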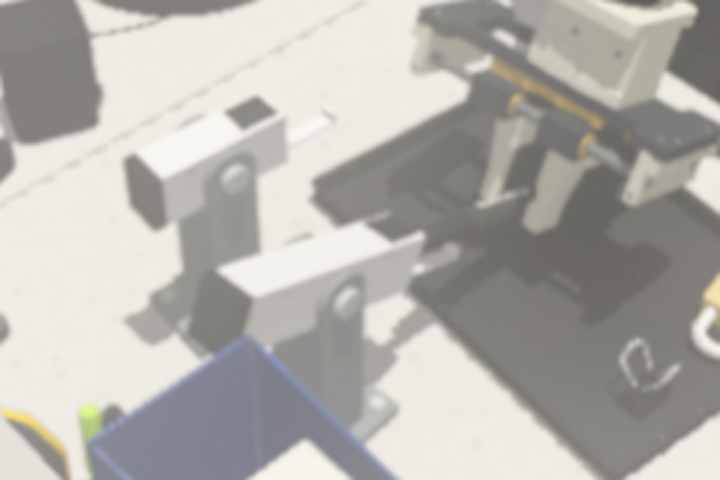

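```bash
python3 -m handwheel '[-1.5,0,1.5,0,0,0,-3,0,4,0,0,0,-4,0,7,0,0,0,-4,-2,10,0,0,0,-4,-3,10,0,0,0,-4,-3,10,0,0,0]';  python3 look.py 20 200 130 440 290 3 side; python3 look.py 21 150 60 480 330 2
```

```text
time_s: 12.8
tcp_pos: [0.385, 0.401, 0.1158]
eef_rot: [-179.8, -22.8, 4.5]
contact_force: [0.6, -0.8, -0.8]
gripper_width: 0.0165
[0.38500339 0.40102399 0.11583117] [[353.6, 204.4], [327.9, 204.7]]
[0.38519908 0.40110058 0.11514818] [[281.4, 116.6], [272.9, -20.6]]
```

View pics/z20.png

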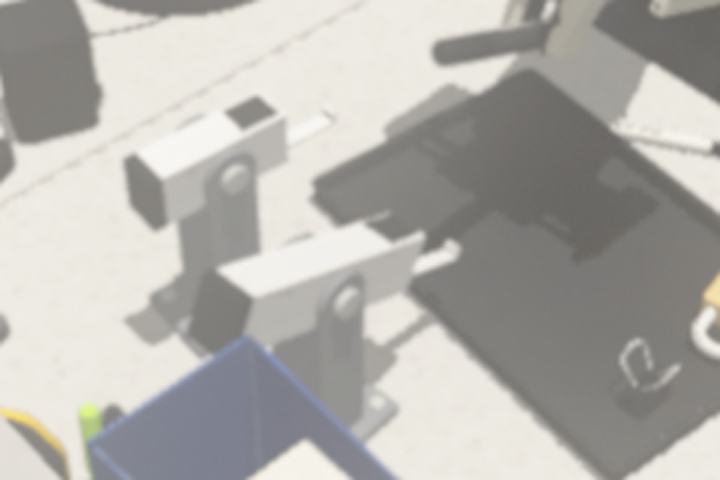

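View pics/z21.png

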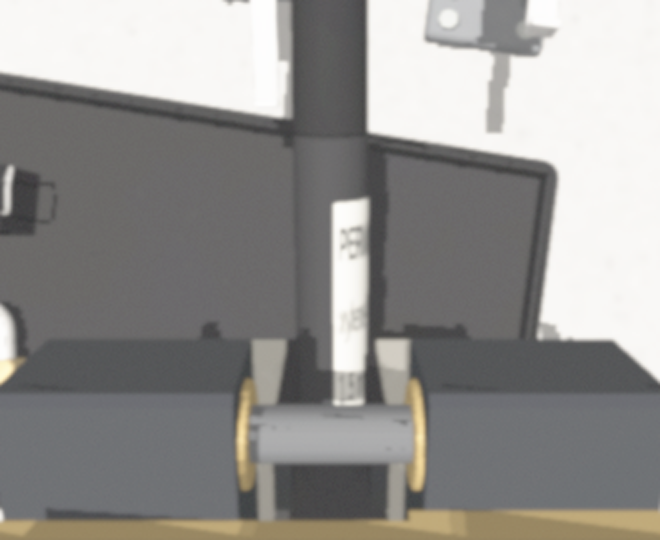

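```bash
python3 -m handwheel '[-1,0,0,-0.008,0.1,0,-2,0,0,-0.016,0.2,0,-3,-0.5,0,-0.024,0.3,0,-4.6,-1.5,-1,-0.033,0.396,0,-4.6,-1.5,-2,-0.033,0.396,0,-4.6,-1.5,-2,-0.033,0.396,0,-4.6,-1.5,-2,-0.033,0.396,0]';  python3 look.py 22 290 60 530 220 3 side; python3 look.py 23 150 0 480 250 2; python3 look.py 24 200 130 400 310 3 top
```

```text
time_s: 13.6
tcp_pos: [0.3397, 0.3851, 0.0936]
eef_rot: [179.8, -0.1, 4.6]
contact_force: [-0.0, -0.2, 0.5]
gripper_width: 0.0162
[0.33970667 0.38509047 0.09356023] [[353.6, 204.4], [327.9, 204.7]]
[0.33946158 0.38542629 0.09406458] [[247.8, -2.2], [202.9, -285.4]]
[0.33931889 0.38573039 0.09441832] [[285.8, 206.4], [282.3, 172.6]]
```

View pics/z22.png

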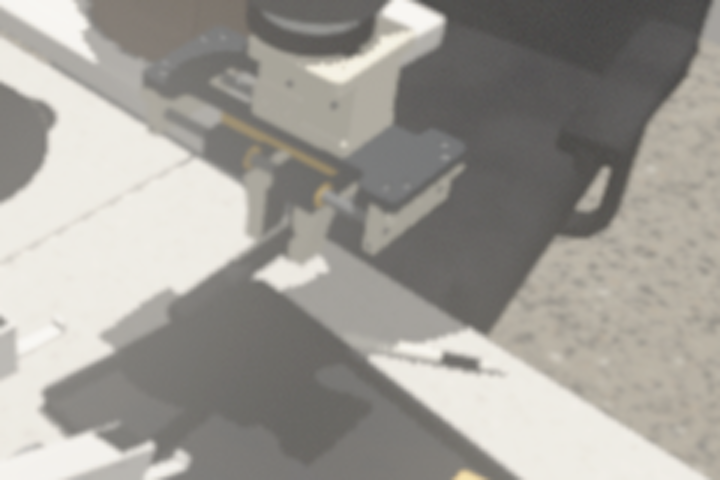

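View pics/z23.png

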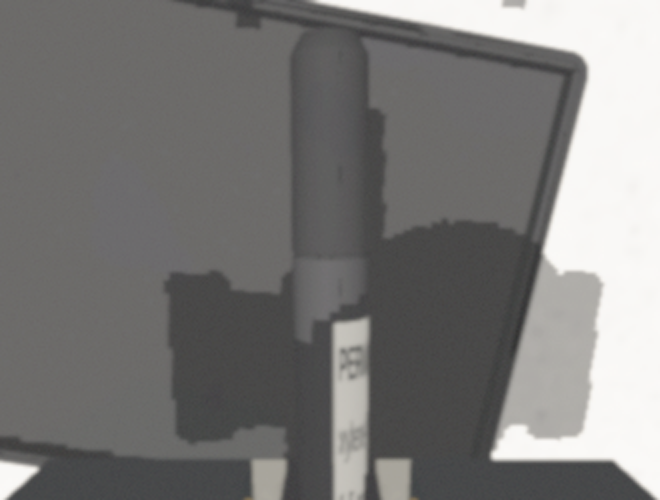

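View pics/z24.png

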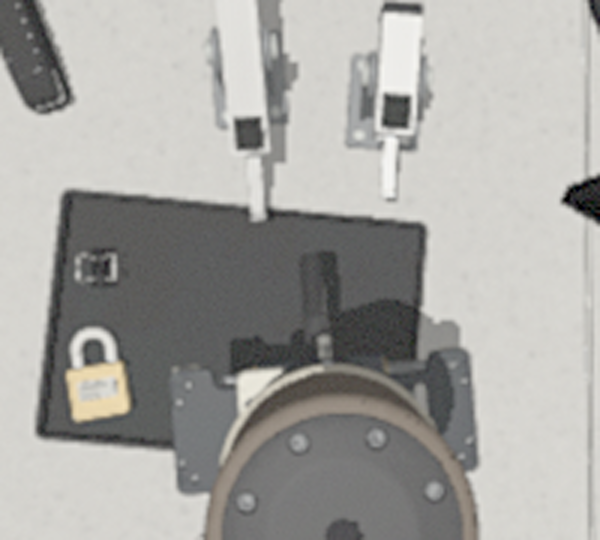

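Run:
```python
from h import *
np.set_printoptions(precision=4,suppress=True)
T=tcpT();w=viewer.capture("wrist");sd=viewer.capture("side");t=viewer.capture("top")
print(T[:3,3]); print(tri(ray(w,(314.8,14.5),T),ray(sd,(348.5,163))),tri(ray(w,(314.8,14.5),T),ray(t,(306,214.5))))
# width of marker: near the rear & near cap edge in wrist
for row,w_ in((50/2,38),(258/2,36.5)): print(row)
print("axis grip",(T@[0,0,-.04,1])[:3])
# cap ring
```

```text
[0.3392 0.386  0.0947]
(array([0.4481, 0.3955, 0.1394]), [0.4195027737406861, 0.41950277374076905]) (array([0.4486, 0.3919, 0.1407]), [3.190678380102629, 3.1906783801026077])
25.0
129.0
axis grip [0.3391 0.386  0.1347]
```

```bash
python3 -m handwheel '[0,0,-3,0,0,0,0,0,-6,0,0,0,0,0,-9,0,0,0,0,0,-10.5,0,0,0,0,0,-11.2,0,0,0,0,0,-11.7,0,0,0,0,0,-11.7,0,0,0,0,0,-11.7,0,0,0]'; python3 look.py 26 150 0 480 250 2;python3 look.py 27 290 60 530 220 3 side
```

```text
time_s: 14.7
tcp_pos: [0.3394, 0.387, -0.0212]
eef_rot: [-179.9, -0.1, 4.6]
contact_force: [0.8, 1.4, 0.3]
gripper_width: 0.0162
[ 0.33943692  0.38699545 -0.02117557] [[149.6, -167.3], [-838934.9, -3012142.8]]
[ 0.33943368  0.38703498 -0.02109055] [[353.6, 204.4], [327.9, 204.7]]
```

View pics/z26.png

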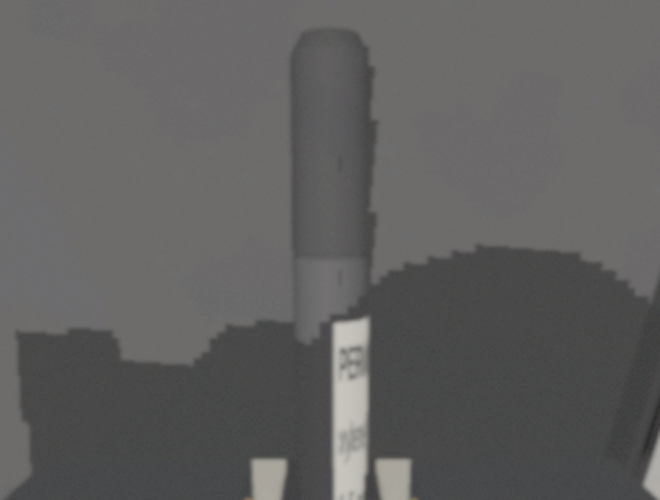

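View pics/z27.png

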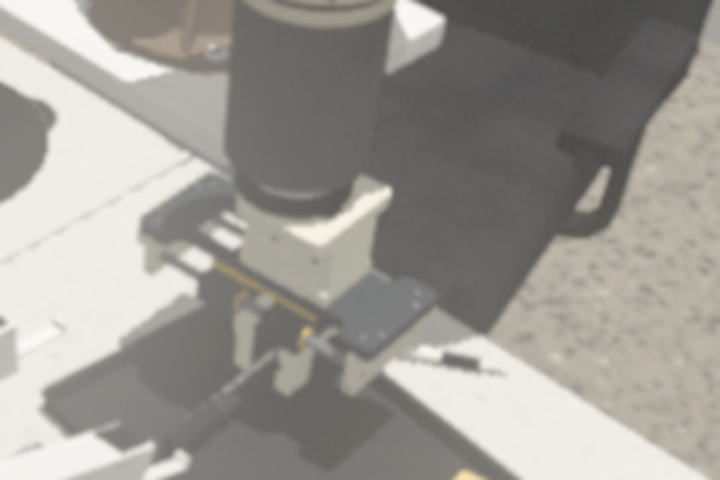

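```bash
python3 -m handwheel '[0,0,-0.2,0,0,0,0,0,-0.35,0,0,0,0,0,-0.35,0,0,0]'; for i in 1 2; do python3 -m handwheel '[0,0,-0.12,0,0,0,0,0,-0.12,0,0,0]';done; python3 look.py 28 150 0 480 250 2
```

```text
time_s: 15.1
tcp_pos: [0.3394, 0.3869, -0.0246]
eef_rot: [-179.9, -0.1, 4.6]
contact_force: [-0.2, 0.8, -0.2]
gripper_width: 0.016
time_s: 15.3
tcp_pos: [0.3396, 0.387, -0.0255]
eef_rot: [-179.9, -0.1, 4.6]
contact_force: [-0.8, -1.0, 4.6]
gripper_width: 0.0164
time_s: 15.5
tcp_pos: [0.3398, 0.387, -0.026]
eef_rot: [-179.9, -0.1, 4.7]
contact_force: [-0.7, -2.8, 9.4]
gripper_width: 0.0161
[ 0.33975392  0.38704558 -0.02601027] [[138.7, -184.4], [-960.4, -4343.1]]
```

View pics/z28.png

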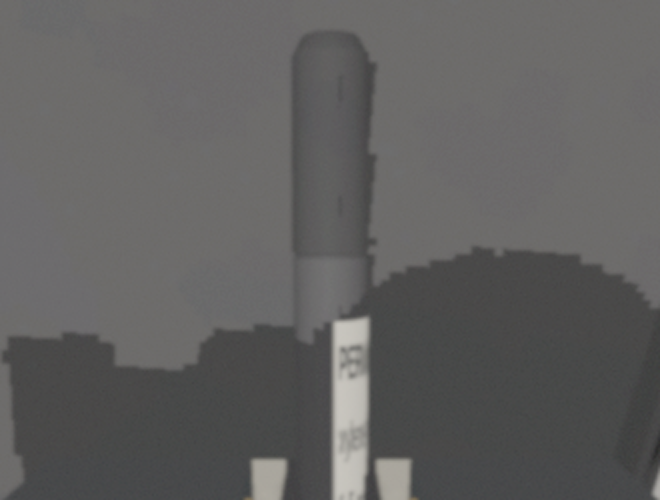

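Contact with the floor felt (9 N). Release, letting up the press by about 1 mm, then rise.

```bash
python3 -m handwheel '[0,0,0.1,0,0,0,0,0,0.1,0,0,0,0,0,0.1,0,0,0,0,0,0.1,0,0,0,0,0,0.1,0,0,0,0,0,0.1,0,0,0]' 120; python3 -m handwheel '[0,0,0.1,0,0,0,0,0,1,0,0,0,0,0,3,0,0,0,0,0,6,0,0,0,0,0,10,0,0,0,0,0,14,0,0,0,0,0,15,0,0,0]'; python3 look.py 29 150 0 480 250 2
```

```text
time_s: 16.15
tcp_pos: [0.3397, 0.387, -0.0251]
eef_rot: [-179.9, -0.1, 4.7]
contact_force: [-0.1, 0.5, -0.0]
gripper_width: 0.0461
time_s: 16.85
tcp_pos: [0.3411, 0.3894, 0.1304]
eef_rot: [-179.6, -0.4, 4.7]
contact_force: [-0.3, 0.6, 0.9]
gripper_width: 0.0464
[0.3410819  0.38936553 0.13036126] [[265.6, 18.8], [239.8, -184.1]]
```

View pics/z29.png

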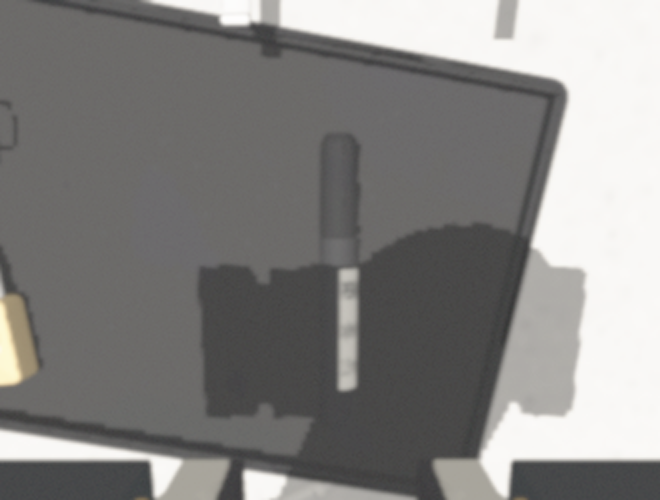

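```bash
python3 -m handwheel '[0,0,4,0,0,0,0,4,6,0,0,0,0,9,8,0,0,0,0,14,8,0,0,0,0,19,8,0,0,0,0,23,8,0,0,0,0,23,8,0,0,0]'; python3 look.py 31 200 130 400 310 3 top;python3 look.py 32 290 60 530 260 3 side
```

```text
time_s: 17.6
tcp_pos: [0.34, 0.6227, 0.206]
eef_rot: [-179.8, -0.3, 4.8]
contact_force: [-0.3, 0.2, -0.9]
gripper_width: 0.0462
[0.33996384 0.62272684 0.20599448] [[285.8, 206.4], [282.3, 172.6]]
[0.34002839 0.62046813 0.20652089] [[353.6, 204.4], [327.9, 204.7]]
```

View pics/z31.png

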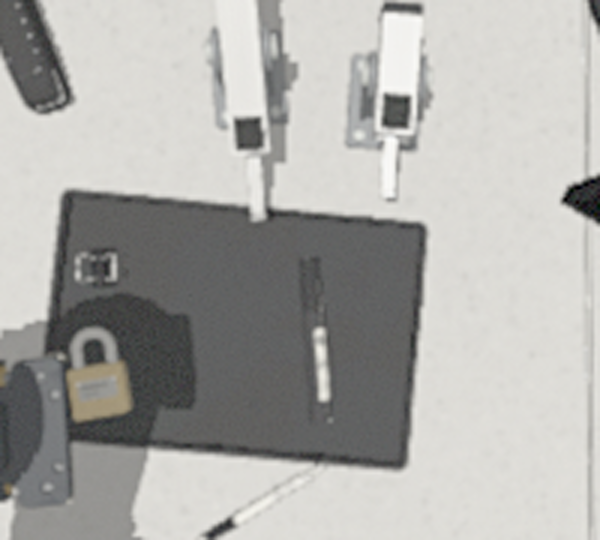

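View pics/z32.png

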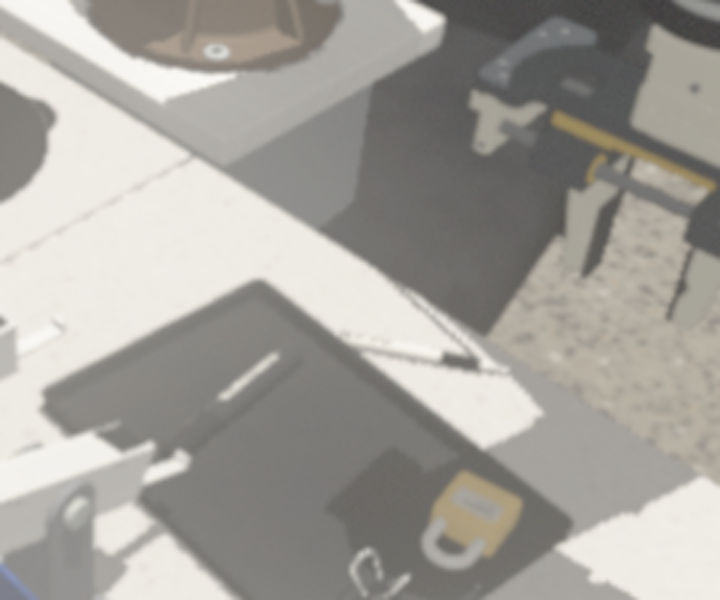

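Run:
```python
from h import *
np.set_printoptions(precision=4,suppress=True)
t=viewer.capture("top");sd=viewer.capture("side")
z=lambda x,y:(x/3+200-.3,y/3+130-.3); zs=lambda x,y:(x/3+290-.3,y/3+60-.3)
cs=np.array([plane(t,z(*p),.016)[:2] for p in((65,192),(426,226),(405,467),(40,435))])
c=cs.mean(0);y=(cs[0]-cs[1]+cs[3]-cs[2]);y/=np.linalg.norm(y);x=np.array([y[1],-y[0]])
e=[plane(t,z(*p),.012)[:2] for p in((311,258),(325,421))]
print(cs,c,[((p-c)@x,(p-c)@y) for p in e+[(e[0]+e[1])/2]],np.linalg.norm(e[0]-e[1]))
# label ends: top (319,327),(324,402); side (280,352),(220,400)
for a,b in(((319,327),(221,399)),((324,402),(279,353))): print(tri(ray(t,z(*a)),ray(sd,zs(*b))))
s=sensors.get_state();print(s["time_s"],s["qd"].round(2))
```

```text
[[0.5029 0.5971]
 [0.4767 0.2976]
 [0.2783 0.3151]
 [0.3045 0.6128]] [0.3906 0.4556] [(np.float64(0.06418064145762818), np.float64(-0.05684675000452098)), (np.float64(-0.06860396223649402), np.float64(-0.0809851054946574)), (np.float64(-0.0022116603894329224), np.float64(-0.0689159277495892))] 0.13496077646476878
(array([0.3917, 0.3876, 0.0202]), [1.4300325595315206, 1.4300325595314387])
(array([0.3304, 0.3836, 0.0221]), [2.044274456041795, 2.044274456041768])
17.8 [-0.31 -1.28 -0.16  0.09  0.    0.09]
```

```bash
python3 -m handwheel '[0,0,0,0,0,0,0,0,0,0,0,0,0,0,0,0,0,0]'
python3 - <<'E'
from plant import r
print(r.close_job())
E
```

```text
time_s: 18.1
tcp_pos: [0.341, 0.6177, 0.2101]
eef_rot: [-179.6, -0.4, 4.7]
contact_force: [0.2, 0.2, -0.9]
gripper_width: 0.0465
the job is handed in; nothing more can be done
None
```

The marker is out of the long tube and lying flat in the free half of the tray. I handed the job in at about 18 s; no verdict was reported.

**What I did:**
- I pressed the long tube's pad until it tipped to about 0.40 rad, and the marker slid out against the lip by itself.
- I gripped its exposed end with the tool tilted to match the tube; the jaws stopped at 16 mm.
- I lifted it 9 mm, drew it out about 97 mm, levelled it and set it down until about 9 N showed on the tray floor. Then I released it and moved the arm clear.

**Last checks:**
- **Position:** the marker's centre is at about (-2, -69) mm in the tray frame, and its ends are inside the rims.
- **Flat:** its top measured 20 and 22 mm at two points, against about 21 mm expected for lying flat.
- **Short tube:** it looks unchanged in the top picture; I did not measure its tilt.
- **Robot:** nothing was touching it, and the wrist force read about zero.

**Disagreement with the text:** the finger tips are about 32 mm behind the reported TCP, not at it. Contact with the pad came that much lower than expected, and the side and wrist views agreed to within about 3 mm. I used the measured offset for the grasp and the placing.

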